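# Roll four dowels into the fluted rack and shut its hold-down

## Robot

A 6-joint arm with a two-finger parallel gripper is mounted at the origin on the work surface; the furniture and walls round the work are solid. World frame = base frame: x ahead of the robot, y to its left, z up, the work surface at z = 0. Lengths are in m, angles in degrees, forces in N, time in s.
With the tool pointing down it reaches from about 0.375 to 0.9 m from the base axis. Payload 3.1 kg.
Tool frame: the origin (TCP) lies on the centre line of the jaws, within the pads' length; the fingertips stand 25 mm ahead of it and the grasp point (between the pads) lies 6 mm ahead of it; z points along the fingers, y is the line along which they close (so a half turn about z gives the same grasp; the last joint's range is limited). The gripper opens to 87 mm and grips with 3 to 60 N. Pads are 19 mm wide; open, the fingers measure 117 mm over their backs; the gripper's body (75 mm by 190 mm) begins 51 mm behind the grasp point.
Start: joints at [-73.31, 30.224, 82.088, -0, 67.689, -10.227], TCP at [0.283, -0.557, 0.248] pointing down, gripper open.
Joint ranges: [-176.69, 176.69], [-43.24, 126.21], [12.49, 139.97], [-82, 262], [0, 151.66], [-163.58, 163.58]. Speed limits (degrees/s): [159.86, 159.86, 180, 180, 180, 180].

## Interface

Orientations are given as a 3x3 rotation matrix whose columns are the frame's x, y, z axes.
In Python, from rig import read_state, capture, camera_params, hand_in gives the robot as it stands.
- The arm moves only by the tool apply_moves, never from a script. Its argument "rows" is a list of rows, each an object of numbers: "x", "y", "z": the shift along the tool's x, y, z in mm; "rx", "ry", "rz": the turn, a rotation vector about the tool's x, y, z in units of 6 degrees (1.0 is 6 degrees); "claw": the closure in counts, from 0 (fully open) to 255 (shut). A call has 1 to 10 rows; each row is the pose to reach, as a shift and turn from the pose commanded when the call began, along the tool's axes at that moment; what a row does not reach only later rows make up. A row lasts 1/8 s, in which the tool goes at most 62.5 mm and 10.7 degrees, less where a joint would pass 70% of its speed; a pose out of reach is approached as far as the arm can. A call with a gripper value outside its range is refused whole. The fingers move at their own pace and stop on an object; the grip force is fixed at half the most. Time passes only in rows, so rows that repeat a pose let the fingers close. It gives the time, the measured TCP pose, the force, the opening and the grip force at its end, in the units of the state.
- read_state(): the state, without advancing time (a new reading comes with each control period).
- capture(name): name is "scene" or "top" or "wrist"; returns (picture, depth): 480x640x3 uint8, red, green, blue; 480x640 float32, m along the optical axis (not along the pixel's ray), 0 where there is no reading.
- camera_params(name): a dict with "fx", "fy", "cx", "cy" (pixels), "xyz" and "orientation" of the camera in the world. Camera axes: x right, y up, looking along -z (the intrinsics and any distortion apply to the point x, -y, -z); pixel columns grow to the right and rows downward; lengths in m; the calibration is good to about 2 mm. A picture is of the moment at which its call begins: read the wrist's pose just before it. camera_params takes no time and is no camera call; for the wrist camera it gives the pose at the moment of the call.
- hand_in(): hands the job in; it is judged then, once.
The state is a dict: "time_s": time; "joint_positions": joint angles; "qvel": joint speeds; "tau": joint torques, N m; "position": TCP position; "tcp_rot": TCP orientation; "force": force on the tool from outside, world axes, zero at the start; "moment": the same for the moment, N m; "opening": opening from 0.0 (shut) to 1.0 (fully open); "grasp_force": force on a finger pad.
Only numpy, scipy, OpenCV 4.12 (cv2) and the standard library are available. Lean on these libraries where they do the work, as an engineer would, in place of code of your own. Each camera call takes 0.05 s, during which the arm holds its last target. There are 200 camera calls.

## Task

Take the plywood caddy by its handle, hold its lip close over the rack's ramp and tip it so that the four dowels roll down and settle one to a groove; push home any that hangs up, then stand the empty caddy upright on the bench. Only when all four are seated, draw the black-knobbed bolt fully back and swing the hold-down by its red knob down onto the dowels until it rests on them, without forcing it. Leave the other things on the bench where they are.

Things in the scene. Friction and masses are not known exactly. Their poses are not given: they have to be found in the camera images.
- caddy: Plywood dowel caddy, 144 mm wide (x), 125 mm long (y), 124 mm high, 0.34 kg plus dowels. Origin: bench level under its handle. Open front faces its -y; back wall at y +58 mm. Its floor rises 16 deg towards the front, so dowels lie in a row against the back wall and roll out only once the caddy leans forward (front down) beyond 16 deg; they all follow together.
- caddy_grip (a point): Middle of the caddy's wooden handle bar, which runs along the caddy's x, 20 mm thick (y), 24 mm high, 128 mm clear length, 112 mm above the caddy's underside. 40 mm free below it over the dowels.
- caddy_lip (a point): Middle of the front edge of the caddy's floor, the edge the dowels roll over: 59 mm towards -y and 68 mm below caddy_grip when level. Floor 6 mm thick; the opening between the cheeks is 128 mm wide. Frame parallel to the caddy's.
- dowel_1: Turned beech dowel, 26 mm diameter, 120 mm long, about 45 g. Origin at its middle, x along its axis. The four are alike and start in the caddy; poured skewed to the rack, too fast or from high, they can lie askew or lean on one another and hang between grooves; then a closed fingertip, set down between two dowels at the end that lags, rolls that end home, the uppermost first.
- dowel_2: Turned beech dowel like dowel_1, 26 x 120 mm, origin at its middle, x along its axis.
- dowel_3: Turned beech dowel like dowel_1, 26 x 120 mm, origin at its middle, x along its axis.
- dowel_4: Turned beech dowel like dowel_1, 26 x 120 mm, origin at its middle, x along its axis.
- rack: Dark fluted rack on a plywood base, screwed to the bench; origin at bench level under its middle. Deck 140 mm wide between fences, six V grooves along x, 30 mm apart, 4 mm deep; the deck falls 9 deg towards its -y end, where a stop stands. Feed ramp at its +y end, 156 mm wide, falls 17 deg towards the grooves. Fences rise 12 mm above the deck.
- ramp_edge (a point): Middle of the ramp's upper edge, on its top surface; about 65 mm over the bench. From here the ramp runs 50 mm down to the first groove; the fences begin 35 mm down from this edge. Frame parallel to the rack's.
- groove_1 (a point): Bottom line, middle of V groove 1 of 6 (1 lowest, at the stop; 6 next to the ramp). Frame: x along the groove, y up the deck's slope (towards the ramp), z square to the deck. A seated dowel's axis is 13.5 mm above this point in z.
- groove_2 (a point): Bottom line, middle of V groove 2 of 6 (1 lowest, at the stop; 6 next to the ramp). Axes as groove_1.
- groove_3 (a point): Bottom line, middle of V groove 3 of 6 (1 lowest, at the stop; 6 next to the ramp). Axes as groove_1.
- groove_4 (a point): Bottom line, middle of V groove 4 of 6 (1 lowest, at the stop; 6 next to the ramp). Axes as groove_1.
- groove_5 (a point): Bottom line, middle of V groove 5 of 6 (1 lowest, at the stop; 6 next to the ramp). Axes as groove_1.
- groove_6 (a point): Bottom line, middle of V groove 6 of 6 (1 lowest, at the stop; 6 next to the ramp). Axes as groove_1.
- hold_down (a joint): Hinge of the aluminium hold-down frame on the rack's +x side, rad. About 1.7: standing open, leaning back a little; 0: lying flat across the grooves (about -0.02 when resting on four seated dowels). A stiff hinge: it stays where left and takes 2 to 4 N at the knob to move.
- hold_down_knob (a point): Centre of the red ball knob, 28 mm across, at the end of the hold-down's lever, 162 mm from the hinge line. Open: straight up from the hinge; shut: 70 mm to the -x side of the rack's middle, about 63 mm over the bench. Push it from behind (+x side), then press it down.
- hold_down_hinge (a point): Point on the hinge line level with the knob, 92 mm towards +x from the rack's middle and 63 mm over the bench. The hinge line runs along the grooves' y axis; opening turns positively about that axis.
- catch (a joint): Slide of the steel barrel bolt at the rack's -y end, m. 0: shot, its nose stands in front of the open hold-down's arm and stops it from closing; 0.028: fully drawn (towards the rack's -y). About 2 to 3 N to move, stays where left.
- catch_knob (a point): Middle of the black upright knob of the bolt, 15 mm diameter, 30 mm tall, its middle 110 mm over the bench. It slides along the rack's y. Clear bench round it, the hold-down's arm 60 mm to its +y side.
- tape_measure: yellow tape measure, 35 x 72 x 62 mm, on the right of the bench beside the red tray; a bystander, origin under its middle
- mixing_cup_1: clear plastic mixing cup with beige remains, 70 mm wide, 74 mm high, back left; a bystander, origin under its middle

How it is judged (in metres and radians):
On the way, in this order (a step that is already met when the one before it is completed fails the run):
1. the caddy is tipped forward by more than 20 degrees with its lip within 75 mm of the ramp's upper edge (angle between caddy's own z axis and vertical above 0.35 rad and distance between caddy_lip and ramp_edge below 0.075 m), for 0.2 s.
2. all four dowels lie still, each in a groove of the rack ((y of dowel_1 in the frame of groove_1 between -0.005 and 0.005 m or y of dowel_1 in the frame of groove_2 between -0.005 and 0.005 m or y of dowel_1 in the frame of groove_3 between -0.005 and 0.005 m or y of dowel_1 in the frame of groove_4 between -0.005 and 0.005 m or y of dowel_1 in the frame of groove_5 between -0.005 and 0.005 m or y of dowel_1 in the frame of groove_6 between -0.005 and 0.005 m) and x of dowel_1 in the frame of groove_1 between -0.016 and 0.016 m and z of dowel_1 in the frame of groove_1 between 0.009 and 0.018 m and angle between the x axis of each of dowel_1, dowel_2, dowel_3, dowel_4 and the x axis of groove_1, either way round below 0.06 rad and linear speed of each of dowel_1, dowel_2, dowel_3, dowel_4 below 0.02 m/s and (y of dowel_2 in the frame of groove_1 between -0.005 and 0.005 m or y of dowel_2 in the frame of groove_2 between -0.005 and 0.005 m or y of dowel_2 in the frame of groove_3 between -0.005 and 0.005 m or y of dowel_2 in the frame of groove_4 between -0.005 and 0.005 m or y of dowel_2 in the frame of groove_5 between -0.005 and 0.005 m or y of dowel_2 in the frame of groove_6 between -0.005 and 0.005 m) and x of dowel_2 in the frame of groove_1 between -0.016 and 0.016 m and z of dowel_2 in the frame of groove_1 between 0.009 and 0.018 m and (y of dowel_3 in the frame of groove_1 between -0.005 and 0.005 m or y of dowel_3 in the frame of groove_2 between -0.005 and 0.005 m or y of dowel_3 in the frame of groove_3 between -0.005 and 0.005 m or y of dowel_3 in the frame of groove_4 between -0.005 and 0.005 m or y of dowel_3 in the frame of groove_5 between -0.005 and 0.005 m or y of dowel_3 in the frame of groove_6 between -0.005 and 0.005 m) and x of dowel_3 in the frame of groove_1 between -0.016 and 0.016 m and z of dowel_3 in the frame of groove_1 between 0.009 and 0.018 m and (y of dowel_4 in the frame of groove_1 between -0.005 and 0.005 m or y of dowel_4 in the frame of groove_2 between -0.005 and 0.005 m or y of dowel_4 in the frame of groove_3 between -0.005 and 0.005 m or y of dowel_4 in the frame of groove_4 between -0.005 and 0.005 m or y of dowel_4 in the frame of groove_5 between -0.005 and 0.005 m or y of dowel_4 in the frame of groove_6 between -0.005 and 0.005 m) and x of dowel_4 in the frame of groove_1 between -0.016 and 0.016 m and z of dowel_4 in the frame of groove_1 between 0.009 and 0.018 m), for 0.2 s.
3. the bolt is drawn back (more than 20 mm) (value of joint catch above 0.02 m), for 0.2 s.
At the end, for the whole second after the job is handed in: Each dowel lies still within 5 mm of a groove's line; the bolt is drawn more than 18 mm; the hold-down lies on the dowels (below 0.03 rad); the caddy stands upright on the bench (all of step 2 and value of joint catch above 0.018 m and value of joint hold_down below 0.03 rad and angle between caddy's own z axis and vertical below 0.08 rad and height (world z) of caddy below 0.008 m and linear speed of caddy below 0.02 m/s); the robot touches nothing.
It fails at once if the hold-down is pushed with more than 40 N (contact force between the fingers and hold_down above 40 N).
It fails at once if a bystander is shifted by more than 40 mm (distance of any of tape_measure, mixing_cup_1 from where it was at the start of the episode above 0.04 m).
It also fails if it takes over 69 s, if anything falls off the work surface, if the arm or the gripper's body presses on something with over 40 N, if the wrist force passes 120 N, or if a joint passes its speed limit or range.

## Working session

There is one attempt and no reset: what is moved stays moved. The work goes in short steps, Python scripts to look and compute and a tool call to move; the robot and the scene stay as the last step left them, time stands still between calls to the robot, and variables do not carry over. Pictures are saved under pics/ and viewed, at most 10 in all, crops included, and the job is handed in when it is done.

Besides the shell and the picture viewer there is one more tool, called after ">>>" as name(argument=value, ...), one argument or row to a line, values as JSON. apply_moves: Moves the arm, as the interface text tells. Its arguments: {"type":"object","properties":{"rows":{"type":"array"}},"required":["rows"]}

```bash
mkdir -p pics
cat > h.py <<'E'
import numpy as np, cv2
from rig import read_state, capture, camera_params, hand_in
def snap(n,f,crop=None,s=1):
    im,d=capture(n); np.savez('pics/'+f+'.npz',im=im,d=d,**{k:np.array(v) for k,v in camera_params(n).items() if k in('fx','fy','cx','cy','xyz','orientation')})
    show(f,crop,s)
def show(f,crop=None,s=1):
    im=np.load('pics/'+f+'.npz')['im']
    if crop: a,b,c,e=crop; im=im[b:e,a:c]
    im=cv2.resize(im,None,fx=s,fy=s,interpolation=cv2.INTER_CUBIC)
    cv2.imwrite('pics/'+f+('_c%d_%d'%crop[:2] if crop else '')+'.png',im[:,:,::-1])
def P(f,u,v,r=1,z=None):
    q=np.load('pics/'+f+'.npz'); R=q['orientation']
    ray=np.array([(u-q['cx'])/q['fx'],-(v-q['cy'])/q['fy'],-1.])
    if z is not None:
        w=R@ray; return q['xyz']+w*(z-q['xyz'][2])/w[2]
    p=q['d'][v-r:v+r+1,u-r:u+r+1]; p=p[p>0]
    return q['xyz']+R@(ray*np.median(p))
E
python3 -c "
from h import *
print(camera_params('top'),camera_params('scene'))
snap('top','t0'); snap('scene','s0')
s=read_state();print(s['tcp_rot'],s['time_s'],s['position'])"
```

```text
{'fx': 557.3511721977104, 'fy': 557.3511721977104, 'cx': 319.8755164452576, 'cy': 239.99192327863452, 'xyz': array([0.27150239, 0.05898564, 1.19719634]), 'orientation': array([[-2.30178995e-02,  9.82590654e-01, -1.84352334e-01],
       [-9.99735048e-01, -2.26045523e-02,  4.34374253e-03],
       [ 1.00918839e-04,  1.84403474e-01,  9.82850624e-01]])} {'fx': 547.0883448306238, 'fy': 547.0883448306238, 'cx': 318.81247346101054, 'cy': 239.00930288745093, 'xyz': array([-0.22270758,  0.74669091,  1.03625256]), 'orientation': array([[-0.68515319,  0.50535493, -0.52457745],
       [-0.72827258, -0.46185152,  0.50627288],
       [ 0.0135706 ,  0.72890985,  0.68447518]])}
[[ 8.91648702e-01  4.52727598e-01 -5.61009828e-04]
 [ 4.52727825e-01 -8.91646872e-01  1.83664194e-03]
 [ 3.31275837e-04 -1.89162416e-03 -9.99998156e-01]] 0.1 [ 0.28281273 -0.55668348  0.24668961]
```

View pics/t0.png

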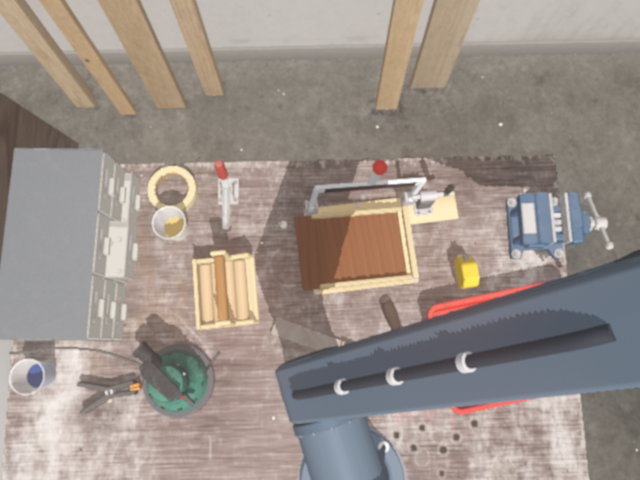

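View pics/s0.png

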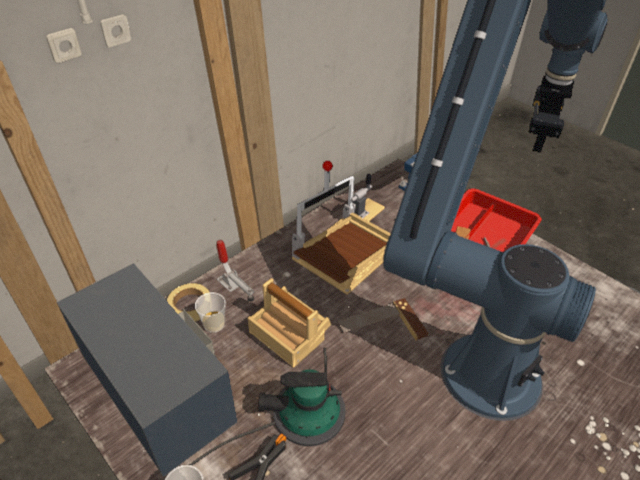

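The top view shows the caddy at about (225,290) with its handle at (221,288). The rack is at (358,247) with its ramp at the left end. The red knob is at (380,167), the bolt knob at about (450,188), the tape measure at (467,271) and the cup at (169,223).

```bash
python3 -c "
from h import *
show('t0',(180,150,480,340),2.6)"
```

```text
(no output)
```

View pics/t0_c180_150.png

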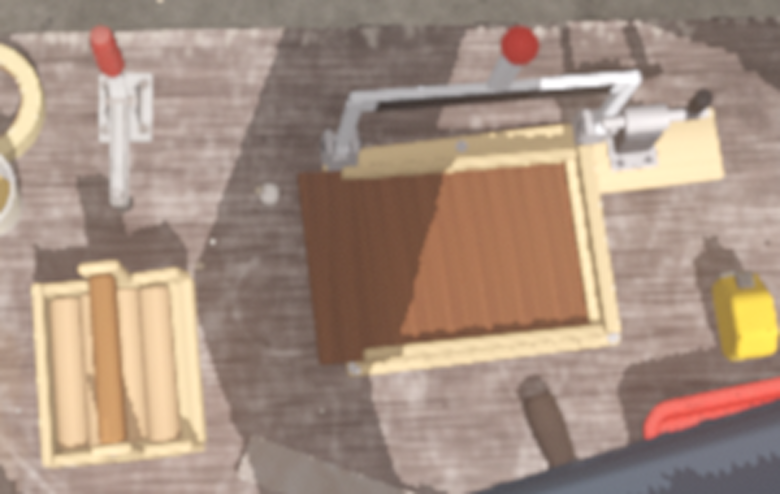

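```bash
python3 -c "
from h import *
np.set_printoptions(precision=4,suppress=True)
g=lambda a,b:(int(round(180+a/2.6)),int(round(150+b/2.6)))
gf=lambda a,b:(180+a/2.6,150+b/2.6)
for n,a,b,z in [('h1',101,280,.124),('h2',112,440,.124),('ra',300,172,.065),('rb',320,363,.065),('knob',520,47,None),('bolt',700,103,None),('boltbase',692,112,.1),('fenceL1',345,172,.06),('fenceR1',575,158,.03),('cadback1',40,350,.09),('cadfront',195,350,.06),('cad corner fl',37,285,.08),('bl',47,465,.08),('fr',187,270,.05),('frb',203,450,.05)]:
  u=gf(a,b); print(n,P('t0',*g(a,b),1), P('t0',*u,z=z) if z else '')
# handle axis
"
```

```text
h1 [0.4416 0.2514 0.1244] [0.4423 0.2518 0.124 ]
h2 [0.3237 0.2425 0.1246] [0.3232 0.2424 0.124 ]
ra [0.5366 0.1048 0.0619] [0.5356 0.1038 0.065 ]
rb [0.3874 0.0924 0.002 ] [0.382  0.0905 0.065 ]
knob [ 0.5816 -0.0566  0.2341] 
bolt [ 0.5686 -0.2057  0.1225] 
boltbase [ 0.5698 -0.2057  0.0958] [ 0.5685 -0.205   0.1   ]
fenceL1 [0.5353 0.0671 0.064 ] [0.5359 0.0678 0.06  ]
fenceR1 [ 0.5496 -0.122   0.031 ] [ 0.5504 -0.1225  0.03  ]
cadback1 [0.3973 0.312  0.0575] [0.3945 0.304  0.09  ]
cadfront [0.3964 0.191  0.0402] [0.395  0.1887 0.06  ]
cad corner fl [0.4496 0.3155 0.0552] [0.4465 0.3095 0.08  ]
bl [0.3098 0.3159 0.0036] [0.3076 0.2993 0.08  ]
fr [0.4684 0.202  0.0004] [0.4606 0.1962 0.05  ]
frb [ 0.3196  0.1894 -0.0002] [0.3174 0.1837 0.05  ]
```

```bash
cat >> h.py <<'E'
np.set_printoptions(precision=4,suppress=True)
def cloud(f):
    q=np.load('pics/'+f+'.npz'); d=q['d']; v,u=np.mgrid[:480,:640]
    c=np.stack([(u-q['cx'])/q['fx']*d,-(v-q['cy'])/q['fy']*d,-d],-1)
    w=c@q['orientation'].T+q['xyz']; w[d<=0]=np.nan; return w
from scipy.spatial.transform import Rotation as Ro
def goal(pos,yaw,tilt=0,flip=0):
    "tool x along rack x (yaw deg), tilted forward by tilt about that x; prints move in tool axes"
    s=read_state(); T=np.array(s['tcp_rot'])
    G=Ro.from_euler('z',yaw,degrees=True)*Ro.from_euler('x',tilt,degrees=True)
    G=G.as_matrix()@np.diag([1,-1,-1])
    if flip: G=G@np.diag([-1,-1,1])
    print('move',np.round(T.T@(np.array(pos)-s['position'])*1000,1),'turn',np.round(Ro.from_matrix(T.T@G).as_rotvec(degrees=True)/6,3),'t',s['time_s'])
E
python3 -c "
from h import *
w=cloud('t0'); X,Y,Z=w[...,0],w[...,1],w[...,2]
m=(Z>.115)&(Z<.135)&(X>.3)&(X<.46)&(Y>.2)&(Y<.3)
p=w[m]; 
sl=np.polyfit(p[:,0],p[:,1],1); print('handle n',len(p),p.mean(0),p.min(0),p.max(0),np.degrees(np.arctan(sl[0])))
# ramp left edge by rows: max Y with Z>.05
E=[]
for v in range(218,289,3):
    r=[w[v,u] for u in range(288,325) if Z[v,u]>.045]
    if r: E.append(r[0])
E=np.array(E); print(E[[0,5,10,15,-3,-1]]); s=np.polyfit(E[:,0],E[:,1],1); print('edge yaw',np.degrees(np.arctan(s[0])),np.polyval(s,.459))
m=(X>.42)&(X<.5)&(Y>-.08)&(Y<.02)&(Z>.01)&(Z<.08); p=w[m]
A=np.c_[p[:,:2],np.ones(len(p))]; c=np.linalg.lstsq(A,p[:,2],rcond=None)[0]; print('deck slope',c,np.degrees(np.arctan2(-c[0],c[1])),np.degrees(np.arctan(np.hypot(*c[:2]))))
m=(X>.36)&(X<.6)&(Y>.04)&(Y<.12)&(Z>.02)&(Z<.1);p=w[m]
for y in np.arange(.04,.11,.006):
    k=p[abs(p[:,1]-.0805*(p[:,0]-.459)-y)<.003]; k=k[abs(k[:,0]-.459)<.05]; print(round(y,3),np.median(k[:,2]) if len(k) else None,len(k))
"
```

```text
handle n 811 [0.385  0.2488 0.1231] [0.3144 0.2294 0.115 ] [0.4579 0.2703 0.1297] 4.342112520491154
[[0.533  0.107  0.0592]
 [0.5007 0.1033 0.0603]
 [0.469  0.1017 0.0599]
 [0.438  0.0982 0.0572]
 [0.4006 0.0947 0.0571]
 [0.388  0.0927 0.0595]]
edge yaw 5.769638051091473 0.09980303114514352
deck slope [-0.0165  0.1544  0.0478] 6.092485620433927 8.82372051728393
0.04 0.045922527168751115 64
0.046 0.048328827785376616 134
0.052 0.05071459316004101 136
0.058 0.052373593548319164 133
0.064 0.05394420503384478 136
0.07 0.055599875600694126 136
0.076 0.057702329951375475 138
0.082 0.059757261099101955 137
0.088 0.06117543827631866 138
0.094 0.0632945029073404 139
0.1 0.062267358543682594 87
0.106 None 0
```

```bash
python3 -c "
from h import *
goal([.43,-.30,.38],5); goal([.43,0.02,.38],5); print(camera_params('wrist')['xyz'],camera_params('wrist')['orientation'])
for a,b in [((355,370),(616,343)),((352,349),(585,328)),((345,170),(572,152))]:
  g=lambda a,b:(int(round(180+a/2.6)),int(round(150+b/2.6)))
  p,q=P('t0',*g(*a)),P('t0',*g(*b)); d=p-q; print(p,q,np.degrees(np.arctan2(-d[0],d[1])))
"
```

```text
move [ 247.5 -162.5 -132.9] turn [-0.018  0.     3.653] t 0.1
move [ 392.4 -447.8 -132.3] turn [-0.018  0.     3.653] t 0.1
[ 0.3525 -0.5212  0.3847] [[ 0.4524  0.8548  0.2542]
 [-0.8918  0.4345  0.1259]
 [-0.0029 -0.2837  0.9589]]
[0.3816 0.0625 0.0108] [ 0.3991 -0.1533  0.0006] 4.641891721426385
[0.3938 0.0661 0.0569] [ 0.4085 -0.1227  0.0356] 4.467754793731208
[0.5373 0.0671 0.0644] [ 0.5553 -0.1195  0.0353] 5.493167298843872
```

>>> apply_moves(
  rows=[
    {"x":60,"y":-40,"z":-33,"rz":1.2},
    {"x":120,"y":-80,"z":-66,"rz":2.4},
    {"x":180,"y":-120,"z":-100,"rz":3.65},
    {"x":247,"y":-162,"z":-133,"rz":3.65},
    {"x":276,"y":-220,"z":-133,"rz":3.65},
    {"x":305,"y":-275,"z":-133,"rz":3.65},
    {"x":334,"y":-332,"z":-133,"rz":3.65},
    {"x":363,"y":-390,"z":-133,"rz":3.65},
    {"x":392,"y":-448,"z":-133,"rz":3.65},
    {"x":392,"y":-448,"z":-133,"rz":3.65},
  ],
)

```text
validation failed for argument at $.ro...
```

```bash
python3 -c "
from h import *
s=read_state();print(s['position'],s['joint_positions'],s['time_s'])
snap('wrist','w1')
goal([.43,0.02,.38],5);goal([.385,.248,.20],4.6)"
```

```text
[ 0.2828 -0.5567  0.2467] [-73.3076  30.2728  82.1471  -0.0006  67.6902 -10.2262] 0.1
move [ 392.4 -447.9 -132.3] turn [-0.016  0.     3.653] t 0.15
move [ 455.4 -671.2   48.1] turn [-0.016  0.     3.72 ] t 0.15
```

View pics/w1.png

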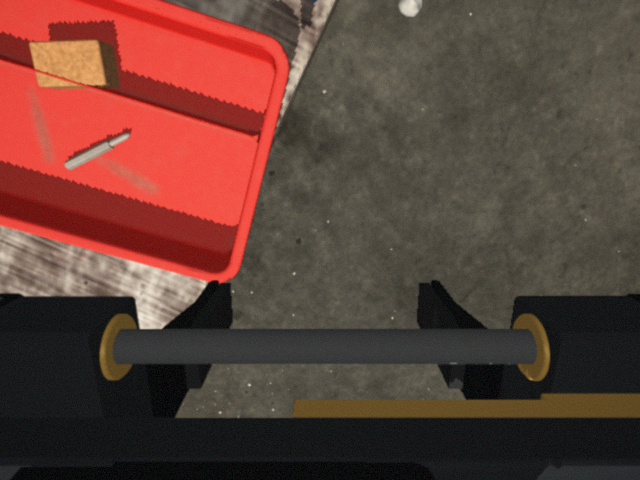

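The move was refused, probably because rows need every key. The picture shows only the red tray from the start pose.

>>> apply_moves(
  rows=[
    {"x":60,"y":-40,"z":-33,"rx":0,"ry":0,"rz":1.2,"claw":0},
    {"x":120,"y":-80,"z":-66,"rx":0,"ry":0,"rz":2.4,"claw":0},
    {"x":180,"y":-120,"z":-100,"rx":0,"ry":0,"rz":3.65,"claw":0},
    {"x":247,"y":-162,"z":-133,"rx":0,"ry":0,"rz":3.65,"claw":0},
    {"x":276,"y":-220,"z":-133,"rx":0,"ry":0,"rz":3.65,"claw":0},
    {"x":305,"y":-275,"z":-133,"rx":0,"ry":0,"rz":3.65,"claw":0},
    {"x":334,"y":-332,"z":-133,"rx":0,"ry":0,"rz":3.65,"claw":0},
    {"x":363,"y":-390,"z":-133,"rx":0,"ry":0,"rz":3.65,"claw":0},
    {"x":392,"y":-448,"z":-133,"rx":0,"ry":0,"rz":3.65,"claw":0},
    {"x":392,"y":-448,"z":-133,"rx":0,"ry":0,"rz":3.65,"claw":0},
  ],
)

```text
time_s: 1.4
position: [0.4291, 0.0122, 0.3804]
tcp_rot: [[0.996, 0.087, 0.0], [0.087, -0.996, 0.0], [0.0, 0.0, -1.0]]
force: [1.4, -0.6, 0.3]
opening: 1.002
grasp_force: 0.0
```

```bash
python3 -c "
from h import *
s=read_state();print(s['position'],s['joint_positions'],s['time_s'])
snap('wrist','w2')
goal([.43,0.02,.38],5);goal([.385,.248,.20],4.6)"
```

```text
[0.4291 0.0122 0.3804] [-13.3651   5.6678  97.1916   0.0071  77.1176  71.6429] 1.4
move [2.4 0.  0.5] turn [-0.074 -0.002  0.068] t 1.45
move [ -20.9 -229.8  182.3] turn [-0.074 -0.002  0.135] t 1.45
```

View pics/w2.png

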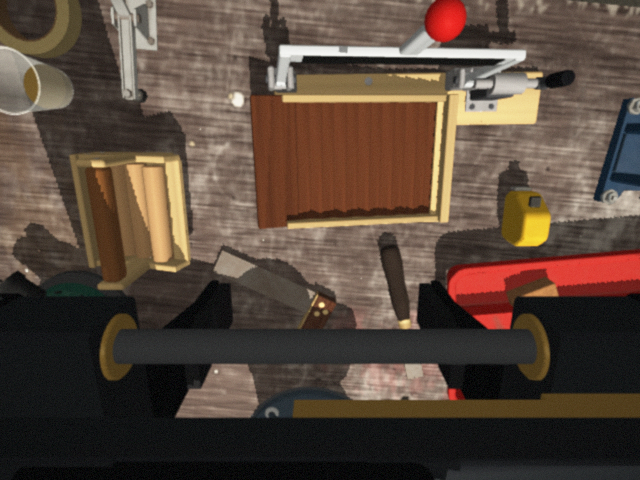

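Clear view of the rack: ramp edge (251,96)–(258,228), red knob (446,19), bolt knob (558,79), stop corners about (447,100) and (435,215), and the caddy handle from (98,170) to (114,280).

```bash
python3 -c "
from h import *
print(P('w2',251,96,z=.065),P('w2',258,228,z=.065))
for n,a,b in [('fence +x inner',(282,103),(440,99)),('fence -x outer top',(290,222),(440,217)),('edge',(254,110),(259,220)),('stop',(446,105),(438,212)),('groove',(289,110),(294,215)),('handle',(98,172),(113,276))]:
  p,q=P('w2',*a),P('w2',*b);d=p-q;print(n,p,q,np.degrees(np.arctan2(d[1],d[0])))
print('ball',P('w2',446,19),'bolt',P('w2',560,78,2),P('w2',540,82),P('w2',570,78))
w=cloud('w2');X,Y,Z=w[...,0],w[...,1],w[...,2]
m=(X>.41)&(X<.51)&(Y>-.09)&(Y<.03)&(Z>.01)&(Z<.08); p=w[m]
c=np.linalg.lstsq(np.c_[p[:,:2],np.ones(len(p))],p[:,2],rcond=None)[0]; print('deck',c,np.degrees(np.arctan2(-c[0],c[1])))
E=np.array([[w[v,u] for u in range(245,275) if Z[v,u]>.05][0] for v in range(100,225,3)])
s=np.polyfit(E[:,0],E[:,1],1);print('edge',np.degrees(np.arctan(s[0])),np.polyval(s,.459),E.min(0),E.max(0))
"
```

```text
[0.5313 0.1155 0.065 ] [0.3792 0.1009 0.065 ]
fence +x inner [0.5277 0.0815 0.0554] [ 0.5507 -0.1035  0.0353] 97.09900729579616
fence -x outer top [0.39   0.0622 0.0627] [ 0.4094 -0.128   0.0399] 95.81571286082905
edge [0.5168 0.1114 0.0653] [0.3895 0.1    0.0653] 5.123164895586577
stop [ 0.5448 -0.1121  0.0344] [ 0.4148 -0.1256  0.0355] 5.9244456660385465
groove [0.5209 0.0733 0.0525] [0.397  0.0586 0.0528] 6.771726978963121
handle [0.4398 0.2578 0.1256] [0.326  0.2487 0.1275] 4.590960253175098
ball [ 0.5816 -0.0449  0.2347] bolt [ 0.5721 -0.1916  0.1217] [ 0.5725 -0.1919  0.0851] [ 0.5727 -0.2001  0.1235]
deck [-0.0187  0.1653  0.0478] 6.4388478517585925
edge 6.164149579997839 0.10955368035502164 [0.3854 0.1012 0.0591] [0.5271 0.117  0.0662]
```

>>> apply_moves(
  rows=[
    {"x":-5,"y":-57,"z":20,"rx":0,"ry":0,"rz":0.05,"claw":60},
    {"x":-10,"y":-115,"z":60,"rx":0,"ry":0,"rz":0.1,"claw":90},
    {"x":-16,"y":-172,"z":110,"rx":0,"ry":0,"rz":0.1,"claw":90},
    {"x":-21,"y":-229,"z":160,"rx":0,"ry":0,"rz":0.1,"claw":90},
    {"x":-21,"y":-229,"z":182,"rx":0,"ry":0,"rz":0.1,"claw":90},
    {"x":-21,"y":-229,"z":182,"rx":0,"ry":0,"rz":0.1,"claw":90},
    {"x":-21,"y":-229,"z":182,"rx":0,"ry":0,"rz":0.1,"claw":90},
  ],
)

```text
time_s: 2.33
position: [0.3894, 0.2362, 0.1991]
tcp_rot: [[0.997, 0.077, 0.001], [0.077, -0.997, -0.0], [0.001, 0.0, -1.0]]
force: [-0.1, -0.3, -0.2]
opening: 0.645
grasp_force: 0.0
```

```bash
python3 -c "
from h import *
snap('wrist','w3')
s=read_state();print(s['position'],s['joint_positions'],s['opening'])
w=cloud('w3');X,Y,Z=w[...,0],w[...,1],w[...,2]
m=(Z>.112)&(Z<.13)&(X>.30)&(X<.47)&(Y>.2)&(Y<.3); p=w[m]
b=np.polyfit(p[:,0],p[:,1],1);print(len(p),p.min(0),p.max(0),np.median(p,0),np.degrees(np.arctan(b[0])),np.polyval(b,.385))
goal([.384,.247,.118],4.5)"
```

```text
[0.39   0.2361 0.1997] [ 17.1056  21.6327 108.7303  -0.0223  49.4722 102.7459] 0.6486644979010164
6865 [0.313  0.2294 0.112 ] [0.4574 0.2691 0.1297] [0.4045 0.2499 0.1251] 4.30028170365179 0.24874763414030157
move [ -5.3 -11.3  81.7] turn [-0.003 -0.027 -0.021] t 2.375
```

View pics/w3.png

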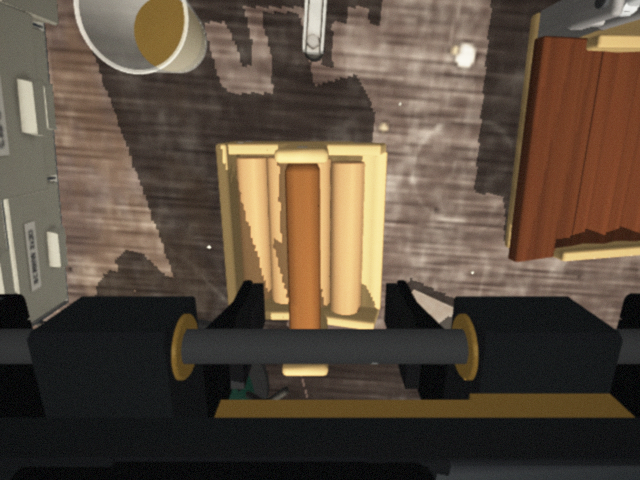

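>>> apply_moves(
  rows=[
    {"x":-5,"y":-12.5,"z":0,"rx":0,"ry":0,"rz":0,"claw":90},
    {"x":-5,"y":-12.5,"z":20,"rx":0,"ry":0,"rz":0,"claw":90},
    {"x":-5,"y":-12.5,"z":40,"rx":0,"ry":0,"rz":0,"claw":90},
  ],
)

```text
time_s: 2.75
position: [0.3835, 0.249, 0.1596]
tcp_rot: [[0.997, 0.076, 0.004], [0.076, -0.997, 0.001], [0.004, -0.001, -1.0]]
force: [-0.5, -0.5, 0.1]
opening: 0.647
grasp_force: 0.0
```

```bash
python3 -c "
from h import *
goal([.385,.2485,.118],4.4)
w=cloud('w3');X,Y,Z=w[...,0],w[...,1],w[...,2]
E=[]
for v in range(60,250,4):
  r=[w[v,u] for u in range(490,560) if Z[v,u]>.06 and Z[v,u]<.075]
  if r:E.append(r[0])
E=np.array(E);s=np.polyfit(E[:,0],E[:,1],1);print('edge',len(E),np.degrees(np.arctan(s[0])),np.polyval(s,.459),E.min(0),E.max(0))
print(P('w3',532,60,z=.065),P('w3',510,255,z=.065))
"
```

```text
move [ 1.3  0.6 41.6] turn [-0.011 -0.038 -0.005] t 2.75
edge 48 5.567314086559138 0.09978084715447887 [0.3912 0.0927 0.06  ] [0.5221 0.1066 0.0624]
[0.521 0.11  0.065] [0.3867 0.0956 0.065 ]
```

>>> apply_moves(
  rows=[
    {"x":1,"y":0.5,"z":20,"rx":0,"ry":0,"rz":0,"claw":90},
    {"x":1,"y":0.5,"z":41,"rx":0,"ry":0,"rz":0,"claw":90},
    {"x":1,"y":0.5,"z":41,"rx":0,"ry":0,"rz":0,"claw":200},
    {"x":1,"y":0.5,"z":41,"rx":0,"ry":0,"rz":0,"claw":255},
    {"x":1,"y":0.5,"z":41,"rx":0,"ry":0,"rz":0,"claw":255},
    {"x":1,"y":0.5,"z":41,"rx":0,"ry":0,"rz":0,"claw":255},
    {"x":1,"y":0.5,"z":41,"rx":0,"ry":0,"rz":0,"claw":255},
  ],
)

```text
time_s: 3.62
position: [0.384, 0.2485, 0.1179]
tcp_rot: [[0.997, 0.077, 0.001], [0.077, -0.997, 0.001], [0.001, -0.001, -1.0]]
force: [-1.1, 0.4, 4.3]
opening: 0.227
grasp_force: 30.0
```

```bash
cat >> h.py <<'E'
RY=5.6; RE=np.array([.459,.0998,.065])
Rz=Ro.from_euler('z',RY,degrees=True).as_matrix()
def rk(x,y,z): return RE+Rz@np.array([x,y,z])/1000   # rack axes, from ramp edge
def pour(th,dy,dz,dx=-1):
    C=Rz@Ro.from_euler('x',th,degrees=True).as_matrix()
    tcp=rk(dx,dy,dz)+C@np.array([0,59,68+6])/1000
    print(th,tcp,end=' '); goal(tcp,RY,th)
E
python3 -c "
from h import *
pour(0,60,50);pour(14,30,30);pour(14,-3,12);pour(20,-4,12);pour(26,-4,12);pour(32,-4,12)"
```

```text
0 [0.4464 0.2181 0.189 ] move [ 60.  35. -71.] turn [-0.007 -0.011 -0.2  ] t 3.625
14 [0.4512 0.1687 0.1811] move [ 61.   84.7 -63.1] turn [ 2.327 -0.035 -0.198] t 3.625
14 [0.4545 0.1359 0.1631] move [ 61.7 117.7 -45.2] turn [ 2.327 -0.035 -0.198] t 3.625
20 [0.4555 0.1257 0.1667] move [ 61.9 127.9 -48.8] turn [ 3.327 -0.046 -0.196] t 3.625
26 [0.4564 0.1162 0.1694] move [ 62.1 137.4 -51.5] turn [ 4.326 -0.056 -0.194] t 3.625
32 [0.4573 0.1065 0.171 ] move [ 62.3 147.2 -53.1] turn [ 5.326 -0.066 -0.192] t 3.625
```

>>> apply_moves(
  rows=[
    {"x":0,"y":0,"z":-20,"rx":0,"ry":0,"rz":0,"claw":255},
    {"x":10,"y":0,"z":-50,"rx":0,"ry":0,"rz":0,"claw":255},
    {"x":35,"y":15,"z":-71,"rx":0,"ry":0,"rz":-0.1,"claw":255},
    {"x":60,"y":35,"z":-71,"rx":0,"ry":0,"rz":-0.2,"claw":255},
    {"x":61,"y":50,"z":-71,"rx":0.8,"ry":0,"rz":-0.2,"claw":255},
    {"x":61,"y":68,"z":-66,"rx":1.6,"ry":0,"rz":-0.2,"claw":255},
    {"x":61,"y":85,"z":-63,"rx":2.3,"ry":0,"rz":-0.2,"claw":255},
    {"x":61,"y":85,"z":-63,"rx":2.3,"ry":0,"rz":-0.2,"claw":255},
  ],
)

```text
time_s: 4.62
position: [0.4506, 0.1661, 0.1793]
tcp_rot: [[0.996, 0.091, -0.023], [0.094, -0.967, 0.237], [-0.001, -0.238, -0.971]]
force: [-0.0, -1.0, -5.5]
opening: 0.224
grasp_force: 30.0
```

```bash
python3 -c "
from h import *
s=read_state();print(s['position'],s['joint_positions'],s['force'],s['moment'])
snap('scene','s4',(200,130,440,310),3.3)
pour(14,30,30);pour(14,-3,12);pour(20,-4,12)"
```

```text
[0.4506 0.1661 0.1793] [ -1.4099  25.33   108.6152  18.1584  49.1949  70.9052] [-0.0285 -0.9752 -5.5473] [-0.5396  0.0394 -0.009 ]
14 [0.4512 0.1687 0.1811] move [ 0.9 -1.8 -1.1] turn [ 0.042 -0.004 -0.021] t 4.675
14 [0.4545 0.1359 0.1631] move [ 1.  34.5  8.6] turn [ 0.042 -0.004 -0.021] t 4.675
20 [0.4555 0.1257 0.1667] move [ 1.  43.6  2.6] turn [ 1.042 -0.005 -0.02 ] t 4.675
```

View pics/s4_c200_130.png

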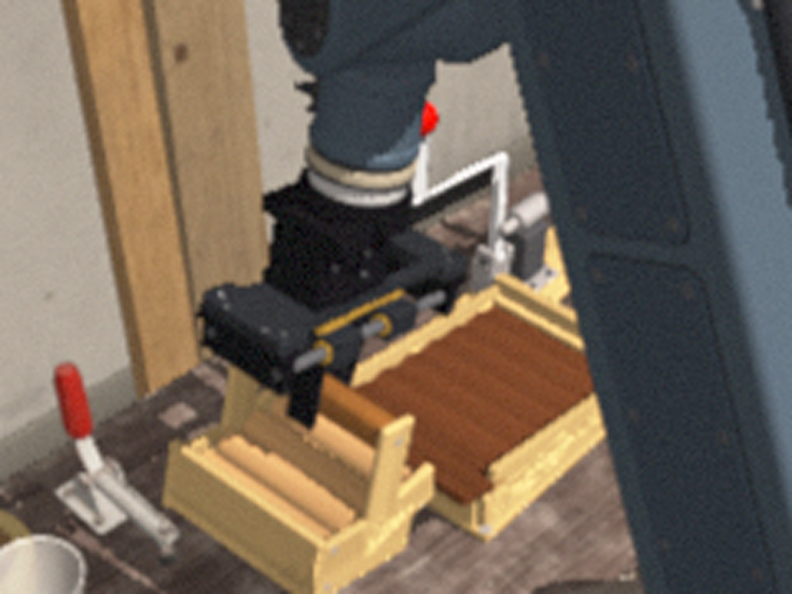

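The caddy is held level with the ramp, four dowels still against its back wall. Now moving in over the ramp edge.

>>> apply_moves(
  rows=[
    {"x":1,"y":10,"z":-2,"rx":0,"ry":0,"rz":0,"claw":255},
    {"x":1,"y":22,"z":3,"rx":0,"ry":0,"rz":0,"claw":255},
    {"x":1,"y":34,"z":6,"rx":0,"ry":0,"rz":0,"claw":255},
    {"x":1,"y":34,"z":6,"rx":0,"ry":0,"rz":0,"claw":255},
  ],
)

```text
time_s: 5.18
position: [0.4551, 0.1361, 0.1658]
tcp_rot: [[0.995, 0.094, -0.022], [0.097, -0.967, 0.238], [0.001, -0.239, -0.971]]
force: [0.8, 1.1, -4.5]
opening: 0.23
grasp_force: 30.0
```

```bash
python3 -c "
from h import *
s=read_state();print(s['position'],s['force'],s['moment'])
for a in (14,18,21,24,27,30,34):pour(a,-4,12)"
```

```text
[0.4551 0.1361 0.1658] [ 0.846   1.1269 -4.4852] [-0.4819 -0.0298 -0.0006]
14 [0.4546 0.1349 0.1631] move [-0.6  1.8  2.4] turn [ 0.033 -0.014 -0.006] t 5.175
18 [0.4552 0.1288 0.1656] move [-0.6  7.1 -1.5] turn [ 0.7   -0.014 -0.005] t 5.175
21 [0.4556 0.1241 0.1672] move [-0.6 11.3 -4.2] turn [ 1.2   -0.014 -0.005] t 5.175
24 [0.4561 0.1194 0.1686] move [-0.6 15.6 -6.7] turn [ 1.7   -0.014 -0.005] t 5.175
27 [0.4565 0.1146 0.1697] move [-0.6 20.  -8.9] turn [ 2.2   -0.015 -0.004] t 5.175
30 [0.457  0.1097 0.1706] move [ -0.6  24.5 -10.9] turn [ 2.7   -0.015 -0.004] t 5.175
34 [0.4577 0.1032 0.1713] move [ -0.6  30.7 -13.2] turn [ 3.367 -0.015 -0.003] t 5.175
```

>>> apply_moves(
  rows=[
    {"x":0,"y":4,"z":1,"rx":0.35,"ry":0,"rz":0,"claw":255},
    {"x":-0.5,"y":7,"z":-1.5,"rx":0.7,"ry":0,"rz":0,"claw":255},
    {"x":-0.5,"y":10,"z":-3,"rx":1.0,"ry":0,"rz":0,"claw":255},
    {"x":-0.5,"y":12,"z":-4.5,"rx":1.3,"ry":0,"rz":0,"claw":255},
    {"x":-0.5,"y":12,"z":-4.5,"rx":1.3,"ry":0,"rz":0,"claw":255},
    {"x":-0.5,"y":12,"z":-4.5,"rx":1.3,"ry":0,"rz":0,"claw":255},
    {"x":-0.5,"y":12,"z":-4.5,"rx":1.3,"ry":0,"rz":0,"claw":255},
    {"x":-0.5,"y":12,"z":-4.5,"rx":1.3,"ry":0,"rz":0,"claw":255},
    {"x":-0.5,"y":12,"z":-4.5,"rx":1.3,"ry":0,"rz":0,"claw":255},
    {"x":-0.5,"y":12,"z":-4.5,"rx":1.3,"ry":0,"rz":0,"claw":255},
  ],
)

```text
time_s: 6.42
position: [0.456, 0.1241, 0.1681]
tcp_rot: [[0.995, 0.092, -0.033], [0.098, -0.925, 0.367], [0.003, -0.368, -0.93]]
force: [-0.2, 0.4, -3.0]
opening: 0.227
grasp_force: 30.0
```

```bash
python3 -c "
from h import *
s=read_state();print(s['position'],s['force'],s['moment'])
snap('scene','s5',(230,160,430,300),3.8)
pour(27,-4,12);pour(32,-4,12)"
```

```text
[0.456  0.1241 0.1681] [-0.1586  0.3735 -2.9929] [-0.5657 -0.0464  0.0251]
27 [0.4565 0.1146 0.1697] move [-0.4  8.2 -5. ] turn [ 0.9   -0.024  0.012] t 6.475
32 [0.4573 0.1065 0.171 ] move [-0.4 15.3 -9.2] turn [ 1.734 -0.023  0.013] t 6.475
```

View pics/s5_c230_160.png

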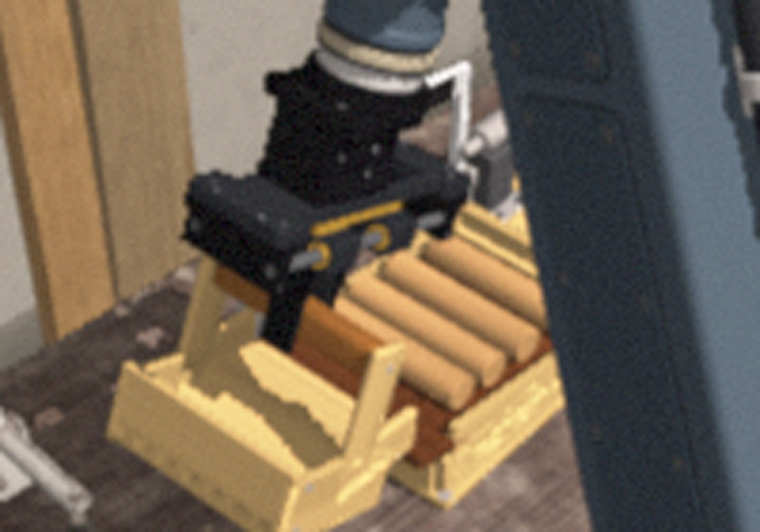

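The four dowels lie in a row on the rack and the caddy is empty. Next, return the caddy to its place.

```bash
python3 -c "
from h import *
pour(21.5,-4,35);pour(21.5,40,40);pour(0,60,50)
goal([.384,.2485,.14],4.4);goal([.384,.2485,.119],4.4)"
```

```text
21.5 [0.4557 0.1234 0.1905] move [ -0.3  -7.6 -21.1] turn [-0.016 -0.024  0.011] t 6.475
21.5 [0.4514 0.1672 0.1955] move [ -0.3 -50.3  -9.5] turn [-0.016 -0.024  0.011] t 6.475
0 [0.4464 0.2181 0.189 ] move [ -0.3 -95.6  15.3] turn [-3.6   -0.026  0.006] t 6.475
move [ -59.6 -111.4   74.1] turn [-3.6    0.012  0.204] t 6.475
move [ -59.6 -103.6   93.6] turn [-3.6    0.012  0.204] t 6.475
```

>>> apply_moves(
  rows=[
    {"x":0,"y":-7,"z":-21,"rx":0,"ry":0,"rz":0,"claw":255},
    {"x":0,"y":-30,"z":-15,"rx":0,"ry":0,"rz":0,"claw":255},
    {"x":0,"y":-50,"z":-9.5,"rx":0,"ry":0,"rz":0,"claw":255},
    {"x":0,"y":-73,"z":2,"rx":-1.5,"ry":0,"rz":0,"claw":255},
    {"x":0,"y":-96,"z":15,"rx":-3,"ry":0,"rz":0,"claw":255},
    {"x":-20,"y":-103,"z":30,"rx":-3.6,"ry":0,"rz":0.1,"claw":255},
    {"x":-45,"y":-110,"z":55,"rx":-3.6,"ry":0,"rz":0.2,"claw":255},
    {"x":-59.5,"y":-111,"z":74,"rx":-3.6,"ry":0,"rz":0.2,"claw":255},
    {"x":-59.5,"y":-111,"z":74,"rx":-3.6,"ry":0,"rz":0.2,"claw":255},
    {"x":-59.5,"y":-111,"z":74,"rx":-3.6,"ry":0,"rz":0.2,"claw":255},
  ],
)

```text
time_s: 7.72
position: [0.3855, 0.2483, 0.1404]
tcp_rot: [[0.997, 0.077, 0.001], [0.077, -0.997, 0.001], [0.001, -0.001, -1.0]]
force: [0.7, 0.0, -2.9]
opening: 0.229
grasp_force: 30.0
```

```bash
python3 -c "
from h import *
goal([.384,.2485,.118],4.4)
snap('top','t6',(285,170,455,310),4.6)"
```

```text
move [-1.5 -0.3 22.4] turn [-0.006 -0.008  0.   ] t 7.725
```

View pics/t6_c285_170.png

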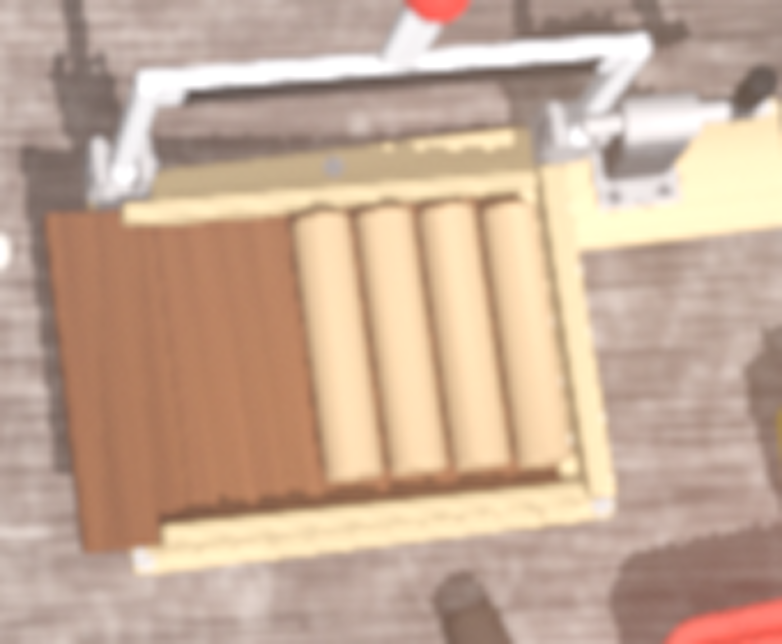

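Four dowels, evenly spaced, parallel and in grooves 1–4 (crop columns 337, 400, 463 and 525, about 64 px apart). Set the caddy down and release it.

>>> apply_moves(
  rows=[
    {"x":-1,"y":0,"z":12,"rx":0,"ry":0,"rz":0,"claw":255},
    {"x":-1,"y":0,"z":19,"rx":0,"ry":0,"rz":0,"claw":255},
    {"x":-1,"y":0,"z":22,"rx":0,"ry":0,"rz":0,"claw":255},
    {"x":-1,"y":0,"z":22.5,"rx":0,"ry":0,"rz":0,"claw":255},
    {"x":-1,"y":0,"z":22.5,"rx":0,"ry":0,"rz":0,"claw":255},
  ],
)

```text
time_s: 8.4
position: [0.3825, 0.2475, 0.118]
tcp_rot: [[0.997, 0.077, -0.002], [0.077, -0.997, -0.001], [-0.002, 0.001, -1.0]]
force: [-2.3, -2.0, 6.3]
opening: 0.225
grasp_force: 30.0
```

>>> apply_moves(
  rows=[
    {"x":0,"y":0,"z":0,"rx":0,"ry":0,"rz":0,"claw":130},
    {"x":0,"y":0,"z":0,"rx":0,"ry":0,"rz":0,"claw":90},
    {"x":0,"y":0,"z":0,"rx":0,"ry":0,"rz":0,"claw":90},
    {"x":0,"y":0,"z":-20,"rx":0,"ry":0,"rz":0,"claw":90},
    {"x":0,"y":0,"z":-60,"rx":0,"ry":0,"rz":0,"claw":90},
    {"x":0,"y":0,"z":-120,"rx":0,"ry":0,"rz":0,"claw":90},
    {"x":0,"y":0,"z":-180,"rx":0,"ry":0,"rz":0,"claw":90},
    {"x":0,"y":0,"z":-200,"rx":0,"ry":0,"rz":0,"claw":90},
  ],
)

```text
time_s: 9.4
position: [0.3849, 0.2487, 0.3213]
tcp_rot: [[0.997, 0.078, 0.006], [0.078, -0.997, 0.003], [0.006, -0.002, -1.0]]
force: [-0.3, 0.1, -0.9]
opening: 0.644
grasp_force: 0.0
```

```bash
python3 -c "
from h import *
goal([.50,0,.33],-78);goal([.56,-.20,.25],-78)
w=None
snap('top','t7')
w=cloud('t7');X,Y,Z=w[...,0],w[...,1],w[...,2]
m=(Z>.112)&(Z<.13)&(X>.30)&(X<.47)&(Y>.2)&(Y<.3);p=w[m];print(len(p),p.mean(0) if len(p) else 0)
# dowel tops profile in rack frame
from h import Rz,RE
q=(w-RE)@Rz*1000
m=(abs(q[...,0])<10)&(q[...,1]<-40)&(q[...,1]>-260)
for y in range(-230,-90,4):
  k=m&(abs(q[...,1]-y)<2.5); print(y,np.round(np.median(q[k][:,2])-y*.158,1),end='; ')
"
```

```text
move [ 95.5 256.9  -8.6] turn [-0.06  -0.036 13.741] t 9.4
move [139.3 461.1  71.3] turn [-0.06  -0.036 13.741] t 9.4
299 [0.3471 0.2425 0.1225]
-230 6.7; -226 9.9; -222 13.4; -218 15.5; -214 15.3; -210 13.8; -206 10.5; -202 2.0; -198 -4.4; -194 13.1; -190 13.4; -186 15.2; -182 14.8; -178 10.2; -174 5.7; -170 -6.2; -166 10.1; -162 13.8; -158 15.4; -154 14.4; -150 12.9; -146 9.8; -142 -3.1; -138 9.3; -134 13.9; -130 14.8; -126 15.1; -122 14.0; -118 11.6; -114 4.9; -110 -7.8; -106 -8.2; -102 -9.6; -98 -11.0; -94 -10.7;
```

The dowel tops come out 29–30 mm apart and at one height, so all four are seated. On to the bolt.

>>> apply_moves(
  rows=[
    {"x":20,"y":50,"z":-5,"rx":0,"ry":0,"rz":1.7,"claw":90},
    {"x":40,"y":105,"z":-9,"rx":0,"ry":0,"rz":3.4,"claw":90},
    {"x":60,"y":160,"z":-9,"rx":0,"ry":0,"rz":5.1,"claw":90},
    {"x":80,"y":215,"z":-9,"rx":0,"ry":0,"rz":6.8,"claw":90},
    {"x":95,"y":270,"z":-9,"rx":0,"ry":0,"rz":8.5,"claw":90},
    {"x":105,"y":325,"z":-9,"rx":0,"ry":0,"rz":10.2,"claw":90},
    {"x":115,"y":380,"z":-5,"rx":0,"ry":0,"rz":11.9,"claw":90},
    {"x":125,"y":430,"z":30,"rx":0,"ry":0,"rz":13.6,"claw":90},
    {"x":139,"y":461,"z":65,"rx":0,"ry":0,"rz":13.7,"claw":90},
    {"x":139,"y":461,"z":71,"rx":0,"ry":0,"rz":13.7,"claw":90},
  ],
)

```text
time_s: 10.7
position: [0.5562, -0.2023, 0.2418]
tcp_rot: [[0.209, -0.978, -0.007], [-0.978, -0.209, 0.003], [-0.005, 0.006, -1.0]]
force: [-0.9, 0.1, -1.0]
opening: 0.649
grasp_force: 0.0
```

>>> apply_moves(
  rows=[
    {"x":0,"y":0,"z":0,"rx":0,"ry":0,"rz":0,"claw":120},
    {"x":0,"y":0,"z":0,"rx":0,"ry":0,"rz":0,"claw":120},
  ],
)

```text
time_s: 10.95
position: [0.5575, -0.1998, 0.2472]
tcp_rot: [[0.213, -0.977, -0.0], [-0.977, -0.213, -0.001], [0.0, 0.0, -1.0]]
force: [-0.6, -0.2, 1.1]
opening: 0.555
grasp_force: 0.0
```

```bash
python3 -c "
from h import *
s=read_state();print(s['position'],s['joint_positions'],s['time_s'])
snap('wrist','w8')
goal([.569,-.204,.125],-78)
w=cloud('w8');X,Y,Z=w[...,0],w[...,1],w[...,2]
m=(Z>.1)&(Z<.135)&(abs(X-.57)<.03)&(abs(Y+.205)<.03);p=w[m];print(len(p),p.mean(0) if len(p) else 0,p.min(0),p.max(0))
t=np.load('pics/t7.npz'); w=cloud('t7');X,Y,Z=w[...,0],w[...,1],w[...,2]
m=(Z>.112)&(Z<.135)&(abs(X-.57)<.03)&(abs(Y+.205)<.03);p=w[m];print(len(p),p.mean(0),p.min(0),p.max(0))
m=(Z>.205)&(Z<.25)&(abs(X-.57)<.06)&(abs(Y+.055)<.04);p=w[m];print('ball',len(p),p.mean(0),p.min(0),p.max(0))
"
```

```text
[ 0.5575 -0.1998  0.2472] [-30.4999  27.702   86.9577  -0.0377  65.3359 137.1983] 10.95
move [  6.3 -10.1 122.6] turn [-0.002 -0.011  0.054] t 11.0
449 [ 0.5737 -0.2109  0.1219] [ 0.5663 -0.2165  0.1   ] [ 0.581  -0.2025  0.1282]
53 [ 0.574  -0.2067  0.1228] [ 0.5683 -0.2142  0.1137] [ 0.5809 -0.1999  0.1298]
ball 191 [ 0.5854 -0.0552  0.2299] [ 0.5739 -0.0687  0.2059] [ 0.601  -0.0429  0.2381]
```

View pics/w8.png

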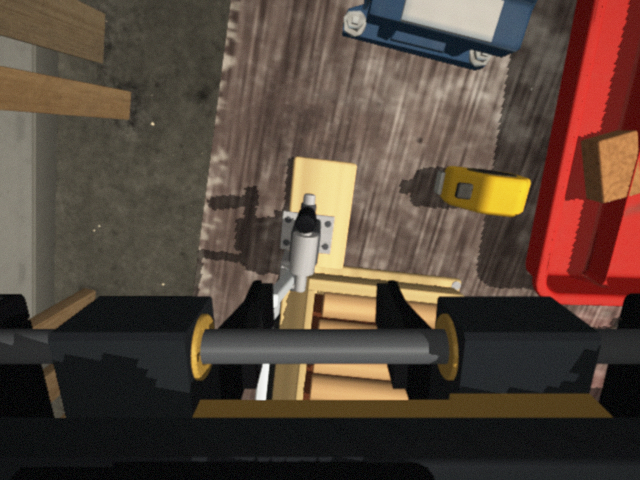

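The bolt knob is at (307,215), between the open fingers' lines. The bench around it is clear.

>>> apply_moves(
  rows=[
    {"x":11,"y":-14,"z":30,"rx":0,"ry":0,"rz":0,"claw":120},
    {"x":11,"y":-14,"z":70,"rx":0,"ry":0,"rz":0,"claw":120},
    {"x":11,"y":-14,"z":105,"rx":0,"ry":0,"rz":0,"claw":120},
    {"x":11,"y":-14,"z":122,"rx":0,"ry":0,"rz":0,"claw":120},
    {"x":11,"y":-14,"z":122,"rx":0,"ry":0,"rz":0,"claw":180},
    {"x":11,"y":-14,"z":122,"rx":0,"ry":0,"rz":0,"claw":255},
    {"x":11,"y":-14,"z":122,"rx":0,"ry":0,"rz":0,"claw":255},
    {"x":11,"y":-14,"z":122,"rx":0,"ry":0,"rz":0,"claw":255},
  ],
)

```text
time_s: 12.0
position: [0.5736, -0.209, 0.1252]
tcp_rot: [[0.212, -0.977, -0.0], [-0.977, -0.212, -0.001], [0.001, 0.0, -1.0]]
force: [-1.7, -2.0, 5.5]
opening: 0.164
grasp_force: 30.5
```

>>> apply_moves(
  rows=[
    {"x":8,"y":1,"z":0,"rx":0,"ry":0,"rz":0,"claw":255},
    {"x":16,"y":2,"z":0,"rx":0,"ry":0,"rz":0,"claw":255},
    {"x":23,"y":2.7,"z":0,"rx":0,"ry":0,"rz":0,"claw":255},
    {"x":28,"y":3.3,"z":0,"rx":0,"ry":0,"rz":0,"claw":255},
    {"x":30,"y":3.5,"z":0,"rx":0,"ry":0,"rz":0,"claw":255},
    {"x":30,"y":3.5,"z":0,"rx":0,"ry":0,"rz":0,"claw":255},
  ],
)

```text
time_s: 12.75
position: [0.5764, -0.2372, 0.1252]
tcp_rot: [[0.211, -0.978, -0.001], [-0.978, -0.211, 0.003], [-0.004, 0.0, -1.0]]
force: [-0.2, 5.7, 7.4]
opening: 0.16
grasp_force: 30.0
```

>>> apply_moves(
  rows=[
    {"x":0,"y":0,"z":0,"rx":0,"ry":0,"rz":0,"claw":180},
    {"x":0,"y":0,"z":0,"rx":0,"ry":0,"rz":0,"claw":130},
    {"x":0,"y":0,"z":0,"rx":0,"ry":0,"rz":0,"claw":120},
    {"x":0,"y":0,"z":-20,"rx":0,"ry":0,"rz":0,"claw":120},
    {"x":0,"y":0,"z":-60,"rx":0,"ry":0,"rz":0,"claw":120},
    {"x":0,"y":0,"z":-120,"rx":0,"ry":0,"rz":0,"claw":120},
    {"x":0,"y":0,"z":-180,"rx":0,"ry":0,"rz":0,"claw":200},
    {"x":0,"y":0,"z":-205,"rx":0,"ry":0,"rz":0,"claw":255},
    {"x":0,"y":0,"z":-205,"rx":0,"ry":0,"rz":0,"claw":255},
  ],
)

```text
time_s: 13.88
position: [0.5774, -0.2396, 0.3316]
tcp_rot: [[0.212, -0.977, 0.003], [-0.977, -0.212, -0.003], [0.004, -0.003, -1.0]]
force: [0.3, 0.4, -0.3]
opening: 0.273
grasp_force: 0.0
```

```bash
cat >> h.py <<'E'
LY=-141.
def ball(ph): return np.array([92-162*np.cos(ph), LY-162*np.sin(ph)*.156, 63-65+162*np.sin(ph)*.988])
def push(ph,lead=0,al=None,up=0):
    al=np.pi/2-ph if al is None else al
    b=ball(ph); r=14+lead
    tcp=rk(b[0]+r*np.cos(al)+9.5, b[1], b[2]+r*np.sin(al)+25+up)
    print(ph,tcp,end=' '); goal(tcp,RY)
E
python3 -c "
from h import *
snap('top','t9');snap('wrist','w9');snap('scene','s9')
s=read_state();print(s['position'],s['opening'])
for f in('t7','t9','w9'):
  w=cloud(f);X,Y,Z=w[...,0],w[...,1],w[...,2]
  m=(Z>.112)&(Z<.135)&(abs(X-.577)<.03)&(abs(Y+.22)<.04);p=w[m];print(f,len(p),p.mean(0) if len(p) else '',p.min(0) if len(p) else '')
  m=(Z>.1)&(Z<.5)&(X>.62)&(X<1.2)&(abs(Y+.06)<.15);p=w[m];print('wall',len(p),np.percentile(p[:,0],[0,5,50]) if len(p) else '')
w=cloud('s9');X,Y,Z=w[...,0],w[...,1],w[...,2]
m=(Z>.1)&(Z<.5)&(X>.62)&(X<1.5)&(abs(Y+.06)<.15);p=w[m];print('wall s',len(p),np.percentile(p[:,0],[0,5,50]) if len(p) else '')
m=(Z>.205)&(Z<.25)&(abs(X-.57)<.06)&(abs(Y+.055)<.04);p=w[m];print('ball',len(p),p.mean(0),p.min(0),p.max(0))
print(rk(*ball(1.7)))
"
```

```text
[ 0.5754 -0.2383  0.3269] 0.13426210638047628
t7 53 [ 0.574  -0.2067  0.1228] [ 0.5683 -0.2142  0.1137]
wall 0 
t9 0  
wall 613 [0.62   0.6232 0.6464]
w9 221 [ 0.5753 -0.2369  0.123 ] [ 0.568  -0.2432  0.1125]
wall 0 
wall s 9917 [0.6204 1.2584 1.3783]
ball 103 [ 0.5804 -0.0514  0.2251] [ 0.5705 -0.0659  0.2053] [ 0.5975 -0.0404  0.2376]
[ 0.5875 -0.0545  0.2217]
```

```bash
python3 -c "
from h import *
push(1.7,25,-.3,100);push(1.7,15,-.5)"
```

```text
1.7 [ 0.6341 -0.0499  0.3352] move [-171.7  -97.2   -8.2] turn [  0.013   0.055 -13.897] t 14.025
1.7 [ 0.6223 -0.051   0.2328] move [-172.8  -85.9   94.2] turn [  0.013   0.055 -13.897] t 14.025
```

>>> apply_moves(
  rows=[
    {"x":-20,"y":-12,"z":-8,"rx":0,"ry":0,"rz":-1.7,"claw":255},
    {"x":-40,"y":-24,"z":-8,"rx":0,"ry":0,"rz":-3.4,"claw":255},
    {"x":-60,"y":-36,"z":-8,"rx":0,"ry":0,"rz":-5.1,"claw":255},
    {"x":-80,"y":-48,"z":-8,"rx":0,"ry":0,"rz":-6.8,"claw":255},
    {"x":-100,"y":-60,"z":-8,"rx":0,"ry":0,"rz":-8.5,"claw":255},
    {"x":-120,"y":-72,"z":-8,"rx":0,"ry":0,"rz":-10.2,"claw":255},
    {"x":-140,"y":-84,"z":-8,"rx":0,"ry":0,"rz":-11.9,"claw":255},
    {"x":-172,"y":-97,"z":-8,"rx":0,"ry":0,"rz":-13.6,"claw":255},
    {"x":-172,"y":-97,"z":-8,"rx":0,"ry":0,"rz":-13.9,"claw":255},
    {"x":-172,"y":-97,"z":-8,"rx":0,"ry":0,"rz":-13.9,"claw":255},
  ],
)

```text
time_s: 15.28
position: [0.6342, -0.0502, 0.3352]
tcp_rot: [[0.995, 0.097, -0.005], [0.097, -0.995, -0.0], [-0.005, -0.0, -1.0]]
force: [-0.0, -0.6, -0.2]
opening: 0.005
grasp_force: 0.0
```

```bash
python3 -c "
from h import *
s=read_state();print(s['position'],s['opening'],s['joint_positions'])
push(1.7,15,-.5);push(1.7,0,-.3);push(1.5,0,-.3);push(1.3,0,-.1)
for a in (1.1,.9,.7):push(a,0,1.4-a)"
```

```text
[ 0.6342 -0.0502  0.3352] 0.004990565189704863 [-14.5474  26.6434  73.9365  -0.0693  79.6794  69.8834]
1.7 [ 0.6223 -0.051   0.2328] move [-11.4  -0.3 102.5] turn [-0.004  0.044 -0.003] t 15.275
1.7 [ 0.6103 -0.0522  0.2426] move [-23.6  -0.3  92.8] turn [-0.004  0.044 -0.003] t 15.275
1.5 [ 0.5781 -0.0555  0.2435] move [-55.9  -0.2  92. ] turn [-0.004  0.044 -0.003] t 15.275
1.3 [ 0.5469 -0.0577  0.2408] move [-87.2  -1.   94.8] turn [-0.004  0.044 -0.003] t 15.275
1.1 [ 0.5162 -0.0589  0.2348] move [-117.9   -2.8  101. ] turn [-0.004  0.044 -0.003] t 15.275
0.9 [ 0.4877 -0.059   0.2201] move [-146.1   -5.5  115.8] turn [-0.004  0.044 -0.003] t 15.275
0.7 [ 0.4627 -0.0579  0.2001] move [-170.8   -9.   135.9] turn [-0.004  0.044 -0.003] t 15.275
```

>>> apply_moves(
  rows=[
    {"x":-5,"y":0,"z":40,"rx":0,"ry":0,"rz":0,"claw":255},
    {"x":-5,"y":0,"z":75,"rx":0,"ry":0,"rz":0,"claw":255},
    {"x":-8,"y":0,"z":95,"rx":0,"ry":0,"rz":0,"claw":255},
    {"x":-13,"y":0,"z":95,"rx":0,"ry":0,"rz":0,"claw":255},
    {"x":-19,"y":0,"z":95,"rx":0,"ry":0,"rz":0,"claw":255},
    {"x":-25,"y":0,"z":94,"rx":0,"ry":0,"rz":0,"claw":255},
    {"x":-31,"y":0,"z":94,"rx":0,"ry":0,"rz":0,"claw":255},
    {"x":-37,"y":0,"z":94,"rx":0,"ry":0,"rz":0,"claw":255},
    {"x":-43,"y":0,"z":94,"rx":0,"ry":0,"rz":0,"claw":255},
    {"x":-50,"y":0,"z":94,"rx":0,"ry":0,"rz":0,"claw":255},
  ],
)

```text
time_s: 16.52
position: [0.5849, -0.0552, 0.2435]
tcp_rot: [[0.995, 0.098, -0.0], [0.098, -0.995, -0.001], [-0.0, 0.001, -1.0]]
force: [3.3, -0.5, 2.7]
opening: 0.008
grasp_force: 1.5
```

>>> apply_moves(
  rows=[
    {"x":-8,"y":0,"z":0,"rx":0,"ry":0,"rz":0,"claw":255},
    {"x":-18,"y":0,"z":1,"rx":0,"ry":0,"rz":0,"claw":255},
    {"x":-28,"y":-0.5,"z":2,"rx":0,"ry":0,"rz":0,"claw":255},
    {"x":-38,"y":-1,"z":3,"rx":0,"ry":0,"rz":0,"claw":255},
    {"x":-48,"y":-1.5,"z":5,"rx":0,"ry":0,"rz":0,"claw":255},
    {"x":-58,"y":-2,"z":7,"rx":0,"ry":0,"rz":0,"claw":255},
    {"x":-69,"y":-3,"z":9,"rx":0,"ry":0,"rz":0,"claw":255},
    {"x":-79,"y":-4,"z":14,"rx":0,"ry":0,"rz":0,"claw":255},
    {"x":-88,"y":-5,"z":19,"rx":0,"ry":0,"rz":0,"claw":255},
    {"x":-97,"y":-6,"z":24,"rx":0,"ry":0,"rz":0,"claw":255},
  ],
)

```text
time_s: 17.77
position: [0.487, -0.0585, 0.2191]
tcp_rot: [[0.995, 0.098, -0.002], [0.098, -0.995, -0.0], [-0.002, 0.0, -1.0]]
force: [1.8, -1.2, 1.0]
opening: 0.003
grasp_force: 0.9
```

```bash
python3 -c "
from h import *
s=read_state();print(s['force'])
for f in('top','scene'):
  snap(f,'x10'+f); q=np.load('pics/x10'+f+'.npz');im=q['im'].astype(int);w=cloud('x10'+f)
  m=(im[...,0]>130)&(im[...,1]<60)&(im[...,2]<60)&(abs(w[...,0]-.48)<.12)&(abs(w[...,1]+.05)<.06)&(w[...,2]>.05);p=w[m];print(f,len(p),p.mean(0) if len(p) else '')
print(rk(*ball(.9)))
push(.9,0,.5)
for a in (.75,.6,.45,.3):push(a,0,1.4-a)"
```

```text
[ 1.8172 -1.2108  0.9914]
top 0 
scene 74 [ 0.4576 -0.0586  0.1945]
[ 0.466  -0.0611  0.1884]
0.9 [ 0.4877 -0.059   0.2201] move [ 1.8  1.1 -1.6] turn [-0.014  0.044  0.003] t 17.875
0.75 [ 0.4686 -0.0582  0.2056] move [-17.1  -1.5  13. ] turn [-0.014  0.044  0.003] t 17.875
0.6 [ 0.4518 -0.0569  0.1884] move [-33.6  -4.4  30.3] turn [-0.014  0.044  0.003] t 17.875
0.45 [ 0.4378 -0.055   0.169 ] move [-47.3  -7.7  49.7] turn [-0.014  0.044  0.003] t 17.875
0.3 [ 0.4268 -0.0525  0.1478] move [-57.9 -11.2  71. ] turn [-0.014  0.044  0.003] t 17.875
```

>>> apply_moves(
  rows=[
    {"x":-9,"y":-0.5,"z":6,"rx":0,"ry":0,"rz":0,"claw":255},
    {"x":-17,"y":-1.5,"z":13,"rx":0,"ry":0,"rz":0,"claw":255},
    {"x":-26,"y":-3,"z":21,"rx":0,"ry":0,"rz":0,"claw":255},
    {"x":-35,"y":-4.5,"z":30,"rx":0,"ry":0,"rz":0,"claw":255},
    {"x":-44,"y":-6,"z":39,"rx":0,"ry":0,"rz":0,"claw":255},
    {"x":-52,"y":-8,"z":48,"rx":0,"ry":0,"rz":0,"claw":255},
    {"x":-60,"y":-10,"z":58,"rx":0,"ry":0,"rz":0,"claw":255},
    {"x":-67,"y":-11,"z":68,"rx":0,"ry":0,"rz":0,"claw":255},
  ],
)

```text
time_s: 18.88
position: [0.4188, -0.0538, 0.1507]
tcp_rot: [[0.995, 0.098, -0.003], [0.098, -0.995, 0.0], [-0.003, -0.001, -1.0]]
force: [0.3, 0.4, 0.4]
opening: 0.005
grasp_force: 0.5
```

```bash
python3 -c "
from h import *
s=read_state();print(s['force'],s['position'])
snap('scene','x11'); q=np.load('pics/x11.npz');im=q['im'].astype(int);w=cloud('x11')
m=(im[...,0]>130)&(im[...,1]<60)&(im[...,2]<60)&(abs(w[...,0]-.45)<.12)&(abs(w[...,1]+.05)<.06)&(w[...,2]>.05);p=w[m];print(len(p),p.mean(0) if len(p) else '',p.min(0),p.max(0))
print(rk(*ball(.3)))
for a in (.3,.2,.1,.05,0,-.02):push(a,0,1.57); print(rk(*ball(a)))"
```

```text
[0.2533 0.4162 0.3554] [ 0.4188 -0.0538  0.1507]
21 [ 0.4067 -0.0465  0.117 ] [ 0.4018 -0.0519  0.108 ] [ 0.4142 -0.041   0.1241]
[ 0.411  -0.0541  0.1103]
0.3 [ 0.4205 -0.0532  0.1493] move [3.6 0.2 0.4] turn [-0.023  0.063  0.007] t 18.925
[ 0.411  -0.0541  0.1103]
0.2 [ 0.4163 -0.0511  0.1338] move [-0.3 -2.2 15.9] turn [-0.023  0.063  0.007] t 18.925
[ 0.4068 -0.052   0.0948]
0.1 [ 0.4136 -0.0489  0.118 ] move [-2.6 -4.6 31.7] turn [-0.023  0.063  0.007] t 18.925
[ 0.4041 -0.0498  0.079 ]
0.05 [ 0.4129 -0.0477  0.11  ] move [-3.1 -5.9 39.7] turn [-0.023  0.063  0.007] t 18.925
[ 0.4034 -0.0486  0.071 ]
0 [ 0.4126 -0.0464  0.102 ] move [-3.3 -7.1 47.7] turn [-0.023  0.063  0.007] t 18.925
[ 0.4031 -0.0474  0.063 ]
-0.02 [ 0.4125 -0.0459  0.0988] move [-3.2 -7.6 50.9] turn [-0.023  0.063  0.007] t 18.925
[ 0.4031 -0.0469  0.0598]
```

>>> apply_moves(
  rows=[
    {"x":-4,"y":-1,"z":5,"rx":0,"ry":0,"rz":0,"claw":255},
    {"x":-7,"y":-2,"z":12,"rx":0,"ry":0,"rz":0,"claw":255},
    {"x":-9,"y":-3,"z":19,"rx":0,"ry":0,"rz":0,"claw":255},
    {"x":-10,"y":-4,"z":26,"rx":0,"ry":0,"rz":0,"claw":255},
    {"x":-11,"y":-5,"z":32,"rx":0,"ry":0,"rz":0,"claw":255},
    {"x":-11,"y":-5.5,"z":37,"rx":0,"ry":0,"rz":0,"claw":255},
    {"x":-11,"y":-6,"z":42,"rx":0,"ry":0,"rz":0,"claw":255},
    {"x":-11,"y":-6,"z":44,"rx":0,"ry":0,"rz":0,"claw":255},
  ],
)

```text
time_s: 19.92
position: [0.4083, -0.0492, 0.107]
tcp_rot: [[0.995, 0.098, -0.002], [0.098, -0.995, 0.0], [-0.002, -0.0, -1.0]]
force: [-0.1, 0.4, 1.9]
opening: 0.004
grasp_force: 0.6
```

>>> apply_moves(
  rows=[
    {"x":0,"y":0,"z":1.5,"rx":0,"ry":0,"rz":0,"claw":255},
    {"x":0,"y":-0.5,"z":3,"rx":0,"ry":0,"rz":0,"claw":255},
    {"x":0,"y":-0.5,"z":4.5,"rx":0,"ry":0,"rz":0,"claw":255},
    {"x":0,"y":-0.5,"z":5.5,"rx":0,"ry":0,"rz":0,"claw":255},
    {"x":0,"y":-0.5,"z":5.5,"rx":0,"ry":0,"rz":0,"claw":255},
  ],
)

```text
time_s: 20.55
position: [0.4085, -0.0488, 0.1019]
tcp_rot: [[0.995, 0.098, -0.001], [0.098, -0.995, -0.0], [-0.001, 0.0, -1.0]]
force: [0.7, -0.7, 0.0]
opening: 0.005
grasp_force: 0.1
```

>>> apply_moves(
  rows=[
    {"x":0,"y":0,"z":0.7,"rx":0,"ry":0,"rz":0,"claw":255},
    {"x":0,"y":0,"z":1.4,"rx":0,"ry":0,"rz":0,"claw":255},
    {"x":0,"y":0,"z":2,"rx":0,"ry":0,"rz":0,"claw":255},
    {"x":0,"y":0,"z":2,"rx":0,"ry":0,"rz":0,"claw":255},
  ],
)

```text
time_s: 21.05
position: [0.4084, -0.0488, 0.1002]
tcp_rot: [[0.995, 0.098, -0.001], [0.098, -0.995, -0.0], [-0.001, 0.0, -1.0]]
force: [-0.6, 1.3, 6.4]
opening: 0.003
grasp_force: 2.9
```

>>> apply_moves(
  rows=[
    {"x":0,"y":0,"z":0.5,"rx":0,"ry":0,"rz":0,"claw":255},
    {"x":0,"y":0,"z":0.8,"rx":0,"ry":0,"rz":0,"claw":255},
    {"x":0,"y":0,"z":0.8,"rx":0,"ry":0,"rz":0,"claw":255},
  ],
)

```text
time_s: 21.42
position: [0.4084, -0.0487, 0.0999]
tcp_rot: [[0.995, 0.098, -0.0], [0.098, -0.995, -0.0], [-0.0, 0.0, -1.0]]
force: [-1.6, 0.7, 12.4]
opening: 0.002
grasp_force: 6.2
```

The force climbed to 12 N while the tool moved only 0.3 mm, so the hold-down is resting on the dowels. Retreating straight up to check.

>>> apply_moves(
  rows=[
    {"x":0,"y":0,"z":-10,"rx":0,"ry":0,"rz":0,"claw":255},
    {"x":0,"y":0,"z":-50,"rx":0,"ry":0,"rz":0,"claw":255},
    {"x":0,"y":0,"z":-110,"rx":0,"ry":0,"rz":0,"claw":255},
    {"x":0,"y":0,"z":-170,"rx":0,"ry":0,"rz":0,"claw":255},
    {"x":0,"y":0,"z":-230,"rx":0,"ry":0,"rz":0,"claw":255},
    {"x":-40,"y":45,"z":-250,"rx":0,"ry":0,"rz":0,"claw":255},
    {"x":-40,"y":100,"z":-250,"rx":0,"ry":0,"rz":0,"claw":255},
    {"x":-40,"y":150,"z":-250,"rx":0,"ry":0,"rz":0,"claw":255},
    {"x":-40,"y":200,"z":-250,"rx":0,"ry":0,"rz":0,"claw":255},
    {"x":-40,"y":200,"z":-250,"rx":0,"ry":0,"rz":0,"claw":255},
  ],
)

```text
time_s: 22.68
position: [0.3887, -0.2552, 0.3492]
tcp_rot: [[0.996, 0.094, -0.001], [0.094, -0.996, -0.002], [-0.001, 0.002, -1.0]]
force: [-1.3, 0.4, 0.6]
opening: 0.007
grasp_force: 0.0
```

```bash
python3 -c "
from h import *
s=read_state();print(s['position'],s['force'])
snap('top','t12');q=np.load('pics/t12.npz');im=q['im'].astype(int);w=cloud('t12')
m=(im[...,0]>130)&(im[...,1]<60)&(im[...,2]<60)&(abs(w[...,0]-.41)<.06)&(abs(w[...,1]+.05)<.06)&(w[...,2]>.03);p=w[m];print('ball',len(p),p.mean(0),p.max(0))
X,Y,Z=w[...,0],w[...,1],w[...,2]
m=(Z>.112)&(Z<.135)&(abs(X-.577)<.03)&(abs(Y+.23)<.04);p=w[m];print('bolt',len(p),p.mean(0) if len(p) else '')
m=(Z>.11)&(Z<.14)&(X>.3)&(X<.47)&(Y>.2)&(Y<.3);p=w[m];b=np.polyfit(p[:,0],p[:,1],1);print('caddy',len(p),np.median(p,0),b,p.max(0))
g=(w-RE)@Rz*1000
for x in(-45,40):
 m=abs(g[...,0]-x)<8
 print()
 for y in range(-232,-100,4):
  k=m&(abs(g[...,1]-y)<2.5); print(y,np.round(np.median(g[k][:,2])-y*.158,1),end='; ')
"
```

```text
[ 0.3887 -0.2552  0.3492] [-1.2526  0.3753  0.6466]<string>:5: RuntimeWarning: Mean of empty slice.
  ret = um.true_divide(
Traceback (most recent call last):
ValueError: zero-size array to reduction operation maximum which has no identity
```

>>> apply_moves(
  rows=[
    {"x":-20,"y":60,"z":0,"rx":0,"ry":0,"rz":0,"claw":255},
    {"x":-50,"y":120,"z":0,"rx":0,"ry":0,"rz":0,"claw":255},
    {"x":-80,"y":180,"z":0,"rx":0,"ry":0,"rz":0,"claw":255},
    {"x":-110,"y":240,"z":0,"rx":0,"ry":0,"rz":0,"claw":255},
    {"x":-130,"y":300,"z":0,"rx":0,"ry":0,"rz":0,"claw":255},
    {"x":-130,"y":300,"z":0,"rx":0,"ry":0,"rz":0,"claw":255},
  ],
)

```text
time_s: 23.48
position: [0.2875, -0.565, 0.3487]
tcp_rot: [[0.995, 0.096, -0.002], [0.096, -0.995, -0.0], [-0.002, -0.0, -1.0]]
force: [0.8, 0.3, -1.3]
opening: 0.002
grasp_force: 0.0
```

```bash
python3 -c "
from h import *
s=read_state();print(s['position'],s['force'])
snap('top','t13');q=np.load('pics/t13.npz');im=q['im'].astype(int);w=cloud('t13')
X,Y,Z=w[...,0],w[...,1],w[...,2]
m=(im[...,0]>110)&(im[...,1]<70)&(im[...,2]<70)&(abs(X-.41)<.06)&(abs(Y+.05)<.06);p=w[m];print('ball',len(p),np.nanmedian(p,0),np.nanmax(p,0) if len(p) else '')
m=(Z>.112)&(Z<.135)&(abs(X-.577)<.03)&(abs(Y+.23)<.04);p=w[m];print('bolt',len(p),p.mean(0) if len(p) else '')
m=(Z>.11)&(Z<.14)&(X>.3)&(X<.47)&(Y>.2)&(Y<.3);p=w[m];b=np.polyfit(p[:,0],p[:,1],1);print('caddy',len(p),np.median(p,0),b,p.max(0))
g=(w-RE)@Rz*1000
for x in(-50,0,40):
 m=abs(g[...,0]-x)<8
 print()
 for y in range(-232,-100,4):
  k=m&(abs(g[...,1]-y)<2.5); print(y,np.round(np.median(g[k][:,2])-y*.158,1),end='; ')
"
```

```text
[ 0.2875 -0.565   0.3487] [ 0.8382  0.2533 -1.2629]
ball 0 [nan nan nan] 
bolt 55 [ 0.577  -0.2342  0.1226]
caddy 860 [0.383  0.2472 0.123 ] [0.077  0.2179] [0.4558 0.2675 0.1307]

-232 11.2; -228 3.7; -224 12.1; -220 13.3; -216 15.3; -212 13.7; -208 11.3; -204 5.1; -200 -4.4; -196 11.8; -192 12.3; -188 14.8; -184 14.4; -180 11.7; -176 9.1; -172 -4.9; -168 -5.2; -164 11.0; -160 14.5; -156 15.2; -152 17.5; -148 22.8; -144 22.7; -140 23.5; -136 19.5; -132 13.5; -128 14.5; -124 14.4; -120 12.4; -116 7.0; -112 -5.2; -108 -7.5; -104 -8.4; 
-232 18.0; -228 19.8; -224 22.0; -220 21.2; -216 21.2; -212 20.6; -208 18.4; -204 11.2; -200 20.8; -196 22.3; -192 21.8; -188 21.0; -184 20.2; -180 22.3; -176 20.4; -172 10.3; -168 21.3; -164 20.7; -160 20.6; -156 20.5; -152 23.5; -148 23.9; -144 24.2; -140 23.3; -136 23.7; -132 23.0; -128 20.0; -124 17.3; -120 21.0; -116 18.9; -112 4.9; -108 21.0; -104 18.0; 
-232 11.8; -228 4.8; -224 10.4; -220 15.2; -216 14.4; -212 14.5; -208 13.0; -204 6.4; -200 -7.9; -196 10.3; -192 14.2; -188 14.3; -184 15.2; -180 13.4; -176 9.1; -172 -0.9; -168 9.1; -164 12.9; -160 15.1; -156 15.5; -152 14.6; -148 11.9; -144 5.8; -140 -7.2; -136 11.3; -132 13.7; -128 15.2; -124 14.5; -120 13.3; -116 9.7; -112 -5.7; -108 -6.7; -104 -8.8;
  return np.nanmean(a, axis, out=out, keepdims=keepdims)
```

The dowels are seated with the crossbar flat across them. The bolt is drawn about 28 mm, the caddy stands upright and the arm is clear of everything.

```bash
python3 -c "
from h import *
print(hand_in())"
```

```text
the job is handed in; nothing more can be done
None
```

I handed the job in at about 23.5 s. By measurement, all four dowels are seated in grooves 1–4, the bolt is drawn about 28 mm and the hold-down rests on the dowels (last press about 12 N). The empty caddy stands back in its place, and no verdict was returned.

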